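# Align the filter cover's quarter-turn fastener and hold the cover home

## Task

Pull the filter drawer of the jeweller's bench dust extractor all the way open by its bar handle. On the sprung filter cover inside, turn the quarter-turn fastener until the slot along its grip lines up with the two index ribs on the cover, and only then push the cover down until it is fully home against its frame. Finish while still holding the cover pressed home with the gripper, with the slot in line and the drawer open, and leave the bench block, hammer and burr stand where they are.

Things in the scene. Friction and masses are not known exactly. Their poses are not given: they have to be found in the camera images.
- extractor: grey sheet-metal box fixed on the bench, 280 (x) x 220 (y) x 150 mm high; origin at the middle of the lower edge of its front, on the bench. Its -x axis points out of its front, the way the drawer opens; the box lies on the +x side of the origin. It may stand turned (yaw). A black duct stub 48 mm high stands on the back half of its top.
- drawer (a joint): how far the filter drawer is pulled out along the extractor's -x, m: 0 shut, 0.18 at its open stop; friction about 2 N, stays where it is left
- drawer_handle (a point): centre of the drawer's handle, a level steel bar 12 mm thick, 100 mm long along the extractor's y, 112 mm above the bench and 38 mm below the extractor's top, with 44 mm free gap between bar and drawer front; free above, to pinch from above; a 10 mm post at each end joins it to the 12 mm thick front, which reaches 130 mm above the bench.
- cover_top (a point): centre of the upper face of the filter cover, a level aluminium plate 130 (extractor x) x 150 (y) x 6 mm in the drawer, 135 mm behind the handle bar; 95 mm above the bench when up, 85 when home; under the extractor's top until the drawer is opened. Two black index ribs, 22 x 4 mm, lie on it along the extractor's x axis through its centre, one each side of the fastener, 34 to 56 mm from the centre.
- cover (a joint): how far the cover is pushed down, m: 0 up on its springs, 0.010 fully home with the plate flush on the frame. It moves only straight down; springs push it back up: about 5 N starts it moving, about 14 N holds it fully home; pushing on the plate or on the fastener does the same.
- fastener_grip (a point): grip point on the fastener's axis, 27 mm above the cover's upper face. The fastener stands at the cover's centre: an upright steel bar grip 50 mm long, 12 mm thick, its top 38 mm above the plate, on a 32 mm disc 5 mm thick; a dark slot runs along its top. The point's x axis runs along bar and slot. 73 mm are free to the inside of the drawer front.
- fastener (a joint): angle of the fastener, rad: 0 with its slot in line with the index ribs (along the extractor's x); starts at -1.5 to -0.9 and grows when turned clockwise seen from above (bar's yaw = extractor's yaw minus this value). Stiff (0.05 N m), no stop at 0 (stops at -1.6 and +0.7), stays where it is left.
- bench_block: square steel bench block 65 x 65 x 20 mm on the bench to the left of the extractor; origin at the centre of its underside; leave alone
- hammer: hammer about 220 mm long lying on the bench to the right of the extractor; leave alone
- burr_stand: round wooden burr stand 84 mm across, 22 mm high, with upright burrs to 55 mm, on the bench to the left of the extractor, farther back than the block; origin at the centre of its underside; leave alone

How it is judged:
On the way, in this order (a step that is already met when the one before it is completed fails the run):
1. the drawer is pulled open, at least 160 of its 180 mm (value of joint drawer above 0.16 m), for 0.2 s.
2. the fastener's slot is in line with the ribs (within 0.14 rad) while the cover is still up (pushed down less than 4 mm) and the drawer open (value of joint fastener between -0.14 and 0.14 rad and value of joint drawer above 0.14 m and value of joint cover below 0.004 m), for 0.2 s.
At the end, for the whole second after the job is handed in: The gripper's fingers press the cover (or its fastener) with more than 3 N and hold it down at least 7 of its 10 mm, at rest; the slot is within 0.14 rad of the ribs' line; the drawer is open at least 140 mm; block, hammer and burr stand are within 30 mm of where they stood (value of joint drawer above 0.14 m and value of joint fastener between -0.14 and 0.14 rad and value of joint cover above 0.007 m and contact force between cover and the fingers above 3 N and velocity of joint cover between -0.01 and 0.01 m/s and distance of each of bench_block, hammer, burr_stand from where it was at the start of the episode below 0.03 m); the arm keeps its last pose, push and grip.
It fails at once if the bench block is moved more than 30 mm (distance of bench_block from where it was at the start of the episode above 0.03 m).
It fails at once if the hammer is moved more than 30 mm (distance of hammer from where it was at the start of the episode above 0.03 m).
It fails at once if the burr stand is moved more than 30 mm (distance of burr_stand from where it was at the start of the episode above 0.03 m).
It also fails if it takes over 48 s, if anything falls off the work surface, if the arm or the gripper's body presses on something with over 40 N, if the wrist force passes 120 N, or if a joint passes its speed limit or range.

## Robot

A 6-joint arm with a two-finger parallel gripper is mounted at the origin on the work surface. World frame = base frame: x ahead of the robot, y to its left, z up, the work surface at z = 0. Lengths are in m, angles in rad, forces in N, time in s.
With the tool pointing down it reaches from about 0.3 to 0.875 m from the base axis. Payload 6.4 kg.
Tool frame: the origin (TCP) lies at the very end of the fingers, on their centre line; the grasp point (between the pads) lies 19 mm behind it; z points along the fingers, y is the line along which they close (so a half turn about z gives the same grasp; the last joint's range is limited). The gripper opens to 88 mm and grips with 3 to 60 N. Pads are 18 mm wide; open, the fingers measure 123 mm over their backs; the gripper's body (75 mm by 187 mm) begins 45 mm behind the grasp point.
Start: joints at [1.028, 0.181, 1.607, -0, 1.354, -0.206], TCP at [0.19, 0.543, 0.239] pointing down, gripper open.
Joint ranges: [-2.99, 2.99], [-0.89, 2.07], [0.3, 2.58], [-1.14, 4.28], [0, 2.63], [-3.12, 3.12]. Speed limits (rad/s): [2.57, 2.57, 3.01, 3.14, 3.14, 3.14].

## Interface

Orientations are given as a rotation vector (axis times angle).
In Python, from rig import env, get_image gives the robot as it stands.
- The arm moves only by the shell command python3 -m jog 'ROWS' [FORCE]. ROWS is JSON, a list of rows, each an object with "travel": the shift along the world's x, y, z normalised to -1 to 1, where 1 is 0.3 m, a list of three; "turn": the turn, a rotation vector about the world's x, y, z normalised to -1 to 1, where 1 is 2 pi rad, a list of three; "gripper": the gripper's target within -1 to 1 (shut at 1, half-way at 0, fully open at -1). A call has 1 to 10 rows; each row shifts and turns the commanded pose from where the row before left it; what a row does not reach is not made up. A row lasts 1/12 s, in which the tool goes at most 41.7 mm and 7.16 degrees, less where a joint would pass 70% of its speed; a pose out of reach is approached as far as the arm can. A call with a number of a shift or a turn outside -1 to 1 is refused whole. A call with a gripper value outside its range is refused whole. The fingers move at their own pace and stop on an object; FORCE is the grip in N (left out, the last holds). Time passes only in rows, so rows that do not move let the fingers close. It gives the time, the measured TCP pose, the force, the opening and the grip force at its end, in the units of the state.
- env.get_obs(): the state, without advancing time (a new reading comes with each control period).
- get_image(name): name is "side" or "top"; returns a dict with "color" (480x640x3 uint8, blue, green, red), "vfov" (degrees; the focal length in pixels is half the picture's height over the tangent of half this angle, whatever the lens; pixels are square), "cx", "cy" (the principal point, pixels), "extrinsics" (4x4, takes a point from camera to world coordinates). Camera axes: x right, y down, z forward; pixel columns grow to the right and rows downward; lengths in m; the calibration is good to about 2 mm. A picture is of the moment at which its call begins. There is no depth.
- env.close_job(): hands the job in; it is judged then, once.
The state is a dict: "clock": time; "joint_pos": joint angles; "qd": joint speeds; "joint_efforts": joint torques, N m; "tool_pos": TCP position; "tool_rot": TCP orientation; "wrist_force": force on the tool from outside, world axes, zero at the start; "moment": the same for the moment, N m; "width": opening from 0.0 (shut) to 1.0 (fully open); "grasp_force": force on a finger pad.
Only numpy, scipy, OpenCV 4.12 (cv2) and the standard library are available. Lean on these libraries where they do the work, as an engineer would, in place of code of your own. Each camera call takes 0.05 s, during which the arm holds its last target. There are 200 camera calls.

## Working session

There is one attempt and no reset: what is moved stays moved. The work goes in short steps, Python scripts to look and compute and a shell command to move; the robot and the scene stay as the last step left them, time stands still between calls to the robot, and variables do not carry over. Pictures are saved under pics/ and viewed, at most 10 in all, crops included, and the job is handed in when it is done.

```bash
mkdir -p pics; ls
python3 - <<'E'
from rig import env,get_image
import cv2,numpy as np
np.set_printoptions(precision=4,suppress=True)
for n in("top","side"):
    d=get_image(n);cv2.imwrite(f"pics/{n}0.png",d["color"]);print(n,d["vfov"],d["cx"],d["cy"],d["extrinsics"])
o=env.get_obs();print(o)
E
```

```text
pics
top 52.02033374897149 326.83092563545455 234.27609415190045 [[ 0.0637 -0.975   0.2127  0.4142]
 [-0.998  -0.0625  0.0121  0.0317]
 [ 0.0015 -0.213  -0.9771  1.1154]
 [ 0.      0.      0.      1.    ]]
side 56.68178119114707 320.65538821621556 233.24149237525995 [[ 0.9724 -0.1761  0.1529  0.5031]
 [-0.2327 -0.7783  0.5832 -0.4205]
 [ 0.0163 -0.6027 -0.7978  0.6835]
 [ 0.      0.      0.      1.    ]]
{'clock': 0.1, 'joint_pos': array([ 1.0277,  0.1815,  1.6079,  0.    ,  1.3538, -0.2063]), 'qd': array([ 0.0006, -0.0027, -0.0019, -0.0014,  0.0003,  0.001 ]), 'joint_efforts': array([  0.    , -43.4823, -34.2697,   0.0704,   0.0341,  -0.    ]), 'tool_pos': array([0.1897, 0.5423, 0.2379]), 'tool_rot': array([-0.5264, -3.0966,  0.0023]), 'wrist_force': array([ 1.0905, -0.5565, -0.144 ]), 'moment': array([ 0.0079, -0.0563, -0.0367]), 'grasp_force': 0.0, 'width': 0.9969962002574969}
```

View pics/top0.png

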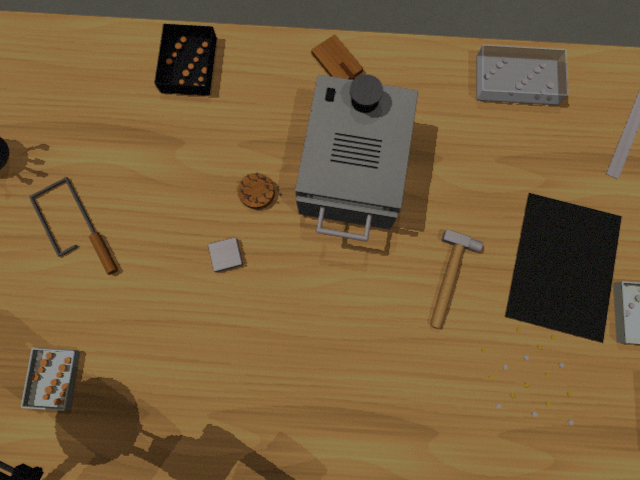

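View pics/side0.png

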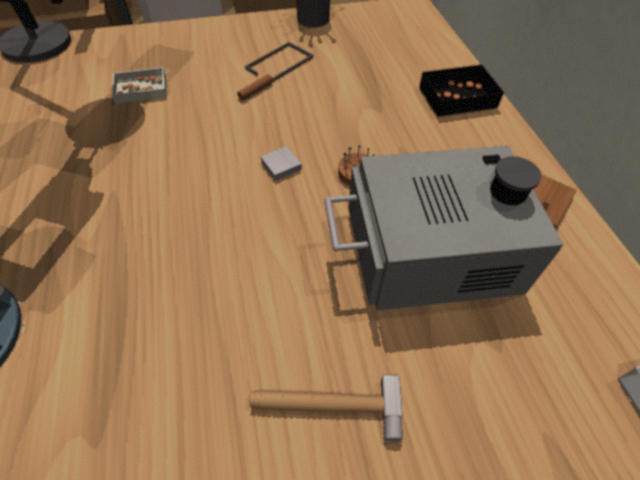

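The top view shows the handle bar from (319,233) to (369,239), and the box's top corners at (299,191), (402,211), (318,78) and (417,89). In the side view the bar runs from (329,198) to (337,247).

```bash
cat > h.py <<'E'
from rig import env,get_image
import cv2,numpy as np
np.set_printoptions(precision=4,suppress=True)
def px(d,u,v,z):
    f=240/np.tan(np.radians(d["vfov"])/2);E=d["extrinsics"]
    r=E[:3,:3]@np.array([(u-d["cx"])/f,(v-d["cy"])/f,1]);t=E[:3,3]
    return t+r*(z-t[2])/r[2]
E
python3 - <<'E'
from h import *
d=get_image("top")
P=[px(d,*p,.15)for p in((299,191),(402,211),(417,89),(318,78))]
for p in P:print(p)
for a,b in((0,1),(3,2)):
    v=P[a]-P[b];print("yaw",np.arctan2(-v[0],v[1]),np.linalg.norm(v))
for a,b in((0,3),(1,2)):
    v=P[b]-P[a];print("yaw",np.arctan2(v[1],v[0]),np.linalg.norm(v))
A,B=px(d,319,233,.114),px(d,369,239,.114);print("bar",A,B,(A+B)/2,np.arctan2(-(A-B)[0],(A-B)[1]))
d=get_image("side")
A,B=px(d,329,198,.112),px(d,337,247,.112);print("bar side",A,B,(A+B)/2)
for q in((243,440),(453,270)):pass
d=get_image("top");print("block",px(d,226,254,.02),"stand",px(d,257,191,.02),"hammer",px(d,463,242,.02),px(d,437,325,.01))
E
```

```text
[0.7112 0.1063 0.15  ]
[ 0.6823 -0.1056  0.15  ]
[ 0.9554 -0.1293  0.15  ]
[0.9676 0.0846 0.15  ]
yaw -0.13527092358054907 0.2138301355150932
yaw -0.056932080917057905 0.21427845769664408
yaw -0.0842379364928643 0.25732408320748196
yaw -0.08659791361186658 0.27408283052208504
bar [0.6338 0.0605 0.114 ] [ 0.6277 -0.0441  0.114 ] [0.6308 0.0082 0.114 ] -0.058165855153004466
bar side [0.6442 0.0677 0.112 ] [ 0.6314 -0.0348  0.112 ] [0.6378 0.0165 0.112 ]
block [0.5925 0.2696 0.02  ] stand [0.7449 0.2137 0.02  ] hammer [ 0.6545 -0.2647  0.02  ] [ 0.4654 -0.2109  0.01  ]
```

```bash
R='{"travel":[0.074,-0.0883,-0.0038],"turn":[0,0,-0.0106],"gripper":0.1}'; true
python3 -m jog '[{"travel":[0.074,-0.0883,-0.004],"turn":[0,0,-0.0106],"gripper":0.1},{"travel":[0.074,-0.0883,-0.004],"turn":[0,0,-0.0106],"gripper":0.1},{"travel":[0.074,-0.0883,-0.004],"turn":[0,0,-0.0106],"gripper":0.1},{"travel":[0.074,-0.0883,-0.004],"turn":[0,0,-0.0106],"gripper":0.1},{"travel":[0.074,-0.0883,-0.004],"turn":[0,0,-0.0106],"gripper":0.1},{"travel":[0.074,-0.0883,-0.004],"turn":[0,0,-0.0106],"gripper":0.1},{"travel":[0.074,-0.0883,-0.004],"turn":[0,0,-0.0106],"gripper":0.1},{"travel":[0.074,-0.0883,-0.004],"turn":[0,0,-0.0106],"gripper":0.1},{"travel":[0.074,-0.0883,-0.004],"turn":[0,0,-0.0106],"gripper":0.1},{"travel":[0.074,-0.0883,-0.004],"turn":[0,0,-0.0106],"gripper":0.1}]' 30
python3 -m jog '[{"travel":[0.074,-0.0883,-0.004],"turn":[0,0,-0.0106],"gripper":0.1},{"travel":[0.074,-0.0883,-0.004],"turn":[0,0,-0.0106],"gripper":0.1},{"travel":[0.074,-0.0883,-0.004],"turn":[0,0,-0.0106],"gripper":0.1},{"travel":[0.074,-0.0883,-0.004],"turn":[0,0,-0.0106],"gripper":0.1},{"travel":[0.074,-0.0883,-0.004],"turn":[0,0,-0.0106],"gripper":0.1},{"travel":[0.074,-0.0883,-0.004],"turn":[0,0,-0.0106],"gripper":0.1},{"travel":[0.074,-0.0883,-0.004],"turn":[0,0,-0.0106],"gripper":0.1},{"travel":[0.074,-0.0883,-0.004],"turn":[0,0,-0.0106],"gripper":0.1},{"travel":[0.074,-0.0883,-0.004],"turn":[0,0,-0.0106],"gripper":0.1},{"travel":[0,0,0],"turn":[0,0,0],"gripper":0.1}]'
cat >> h.py <<'E'
from scipy.spatial.transform import Rotation as R
def st():
    o=env.get_obs();M=R.from_rotvec(o["tool_rot"]).as_matrix()
    print("t",o["clock"],"tcp",o["tool_pos"],"ytool yaw",np.arctan2(M[1,1],M[0,1]),"z",M[:,2],"F",o["wrist_force"],"w",o["width"],"g",o["grasp_force"],"q",o["joint_pos"])
E
python3 - <<'E'
from h import *
st()
for n in("top","side"):
    d=get_image(n);cv2.imwrite(f"pics/{n}1.png",d["color"])
t=cv2.imread("pics/top1.png")[120:360,200:520];s=cv2.imread("pics/side1.png")[120:360,200:520]
cv2.imwrite("pics/c1.png",np.vstack([cv2.resize(t,None,fx=1.25,fy=1.25),cv2.resize(s,None,fx=1.25,fy=1.25)]))
E
```

```text
clock: 1.08
tool_pos: [0.4128, 0.2764, 0.2268]
tool_rot: [1.514, 2.752, 0.0]
wrist_force: [1.1, 0.5, 0.5]
width: 0.447
grasp_force: 0.0
clock: 1.92
tool_pos: [0.6147, 0.0343, 0.2154]
tool_rot: [2.263, 2.176, -0.001]
wrist_force: [0.3, -0.2, -0.8]
width: 0.448
grasp_force: 0.0
t 1.9167 tcp [0.6147 0.0343 0.2154] ytool yaw -0.039239555661268716 z [ 0.0014 -0.0019 -1.    ] F [ 0.295  -0.1825 -0.8235] w 0.4479328303925224 g 0.0 q [-0.136   0.2892  1.524  -0.0018  1.3267 -0.0963]
```

View pics/c1.png

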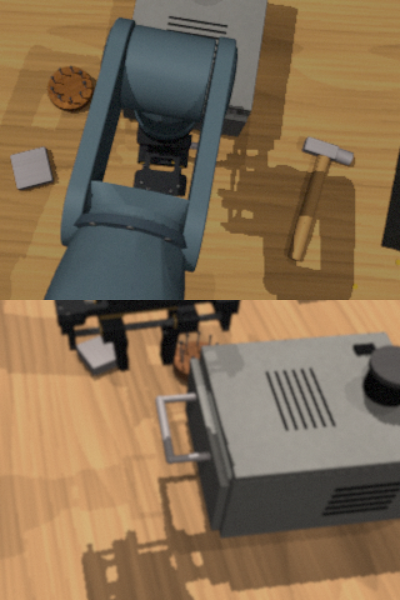

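The side view has both fingers straddling the bar's line from above. The bar runs from about (160,400) to (170,460) in the lower crop. Now I'll align, go down and pinch.

```bash
python3 -m jog '[{"travel":[0.064,-0.074,0],"turn":[0,0,-0.008],"gripper":0.1},{"travel":[0,0,-0.08],"turn":[0,0,0],"gripper":0.1},{"travel":[0,0,-0.08],"turn":[0,0,0],"gripper":0.1},{"travel":[0,0,-0.08],"turn":[0,0,0],"gripper":0.1},{"travel":[0,0,-0.08],"turn":[0,0,0],"gripper":0.1},{"travel":[0,0,-0.075],"turn":[0,0,0],"gripper":0.1},{"travel":[0,0,0],"turn":[0,0,0],"gripper":0.1},{"travel":[0,0,0],"turn":[0,0,0],"gripper":0.1}]'
python3 -m jog '[{"travel":[0,0,0],"turn":[0,0,0],"gripper":1},{"travel":[0,0,0],"turn":[0,0,0],"gripper":1},{"travel":[0,0,0],"turn":[0,0,0],"gripper":1},{"travel":[0,0,0],"turn":[0,0,0],"gripper":1},{"travel":[0,0,0],"turn":[0,0,0],"gripper":1},{"travel":[0,0,0],"turn":[0,0,0],"gripper":1}]' 30
python3 -c "from h import *;st()"
```

```text
clock: 2.68
tool_pos: [0.6293, 0.0187, 0.0965]
tool_rot: [-2.306, -2.129, 0.003]
wrist_force: [0.3, 0.6, 0.7]
width: 0.451
grasp_force: 0.0
clock: 3.18
tool_pos: [0.6324, 0.0172, 0.0992]
tool_rot: [2.309, 2.127, 0.004]
wrist_force: [1.1, 0.9, 6.0]
width: 0.125
grasp_force: 30.0
t 3.1833 tcp [0.6324 0.0172 0.0992] ytool yaw -0.08195447899642552 z [ 0.0035 -0.0001 -1.    ] F [1.1058 0.9293 6.0073] w 0.12545393546235564 g 29.958348870277405 q [-0.1603  0.4526  1.5589  0.0006  1.1267 -0.0786]
```

```bash
python3 -m jog '[{"travel":[-0.04,0.0034,0],"turn":[0,0,0],"gripper":1},{"travel":[-0.065,0.0055,0],"turn":[0,0,0],"gripper":1},{"travel":[-0.065,0.0055,0],"turn":[0,0,0],"gripper":1},{"travel":[-0.065,0.0055,0],"turn":[0,0,0],"gripper":1},{"travel":[-0.065,0.0055,0],"turn":[0,0,0],"gripper":1},{"travel":[-0.065,0.0055,0],"turn":[0,0,0],"gripper":1},{"travel":[-0.065,0.0055,0],"turn":[0,0,0],"gripper":1},{"travel":[-0.065,0.0055,0],"turn":[0,0,0],"gripper":1},{"travel":[-0.065,0.0055,0],"turn":[0,0,0],"gripper":1},{"travel":[-0.04,0.0034,0],"turn":[0,0,0],"gripper":1}]'
python3 -m jog '[{"travel":[0,0,0],"turn":[0,0,0],"gripper":1},{"travel":[0,0,0],"turn":[0,0,0],"gripper":1},{"travel":[0,0,0],"turn":[0,0,0],"gripper":1}]'
python3 -c "from h import *;st()"
```

```text
clock: 4.02
tool_pos: [0.4593, 0.0344, 0.1003]
tool_rot: [2.301, 2.117, 0.031]
wrist_force: [62.5, 7.2, -46.7]
width: 0.13
grasp_force: 30.0
clock: 4.27
tool_pos: [0.4596, 0.0336, 0.1006]
tool_rot: [2.304, 2.118, 0.026]
wrist_force: [27.3, 13.6, -10.6]
width: 0.125
grasp_force: 30.1
t 4.2667 tcp [0.4596 0.0336 0.1006] ytool yaw -0.08402681972120565 z [ 0.0207  0.0025 -0.9998] F [ 27.2732  13.569  -10.6487] w 0.12510813731538067 g 30.054270923137665 q [-0.1899  0.0943  2.0159  0.0075  1.0115 -0.1099]
```

```bash
python3 -m jog '[{"travel":[0.02,0,0],"turn":[0,0,0],"gripper":0.1},{"travel":[0,0,0],"turn":[0,0,0],"gripper":0.1},{"travel":[0,0,0],"turn":[0,0,0],"gripper":0.1},{"travel":[0,0,0.05],"turn":[0,0,0],"gripper":0.1},{"travel":[0,0,0.1],"turn":[0,0,0],"gripper":0.1},{"travel":[0,0,0.1],"turn":[0,0,0],"gripper":0.1},{"travel":[0,0,0.1],"turn":[0,0,0],"gripper":0.1},{"travel":[0,0,0.1],"turn":[0,0,0],"gripper":0.1}]'
python3 -m jog '[{"travel":[0,0.1,0],"turn":[0,0,0],"gripper":0.1},{"travel":[0,0.13,0],"turn":[0,0,0],"gripper":0.1},{"travel":[0,0.13,0],"turn":[0,0,0],"gripper":0.1},{"travel":[0,0.13,0],"turn":[0,0,0],"gripper":0.1},{"travel":[0,0.13,0],"turn":[0,0,0],"gripper":0.1},{"travel":[0,0.13,0],"turn":[0,0,0],"gripper":0.1},{"travel":[0,0.1,0],"turn":[0,0,0],"gripper":0.1}]'
python3 - <<'E'
from h import *
st()
for n in("top","side"):
    d=get_image(n);cv2.imwrite(f"pics/{n}2.png",d["color"])
t=cv2.imread("pics/top2.png")[180:330,250:450];s=cv2.imread("pics/side2.png")[130:330,200:400]
cv2.imwrite("pics/c2.png",np.hstack([cv2.resize(t,(400,300)),cv2.resize(s,(400,400))[:300]]))
cv2.imwrite("pics/c2t.png",cv2.resize(t,(800,600),interpolation=cv2.INTER_CUBIC))
cv2.imwrite("pics/c2s.png",cv2.resize(s,(600,600),interpolation=cv2.INTER_CUBIC))
E
```

```text
clock: 4.93
tool_pos: [0.4557, 0.0324, 0.2331]
tool_rot: [-2.309, -2.127, 0.003]
wrist_force: [0.7, -0.6, 0.8]
width: 0.449
grasp_force: 0.0
clock: 5.52
tool_pos: [0.4556, 0.2896, 0.2319]
tool_rot: [-2.309, -2.129, 0.002]
wrist_force: [-0.5, -0.7, -0.3]
width: 0.452
grasp_force: 0.0
t 5.5167 tcp [0.4556 0.2896 0.2319] ytool yaw -0.08091021270652697 z [-0.0016 -0.0004 -1.    ] F [-0.5041 -0.7016 -0.2901] w 0.4515368247006548 g 0.0 q [0.3461 0.1098 1.7015 0.0002 1.3319 0.4269]
```

View pics/c2t.png

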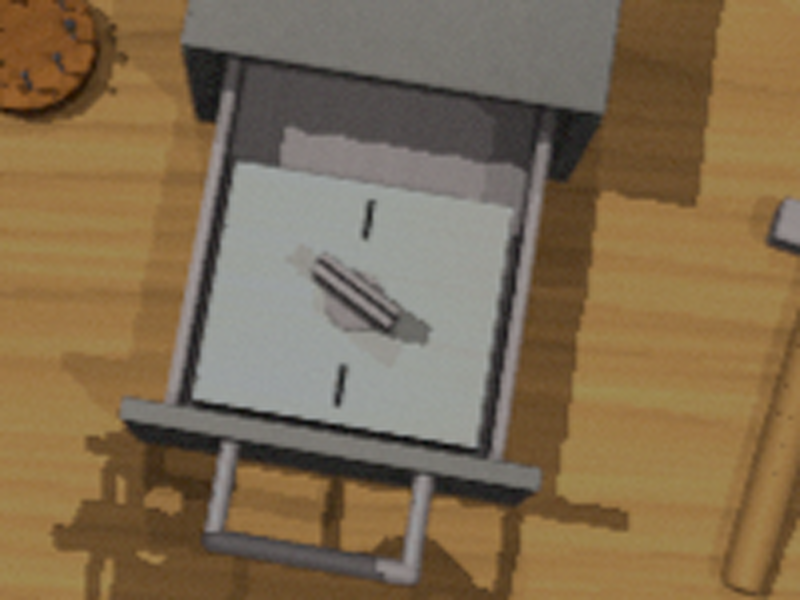

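View pics/c2s.png

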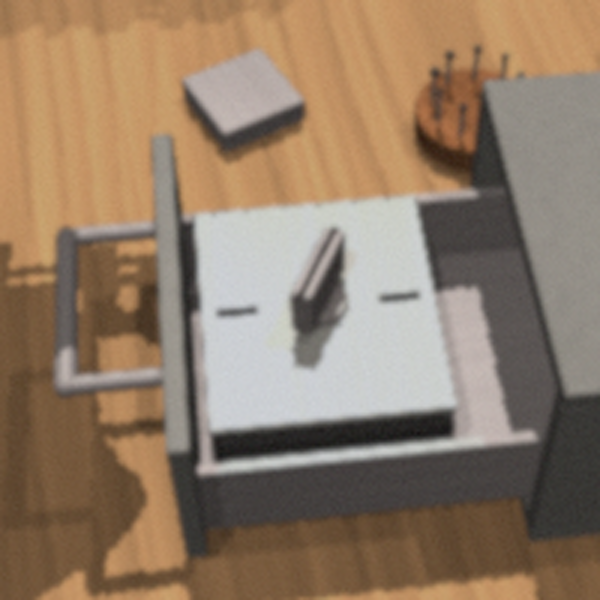

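In the top crop (×4) the slot runs from (320,262) to (390,322), and the ribs are centred at (368,220) and (341,386). In the side crop (×3) the slot runs from (335,235) to (302,298), with ribs at (237,312) and (399,296).

Run:
```python
from h import *
def go(d,s,ou,ov,slot,ribs):
    f=lambda p,z:px(d,ou+(p[0]+.5)/s-.5,ov+(p[1]+.5)/s-.5,z)
    a,b=[f(p,.133) for p in slot];c,e=[f(p,.096) for p in ribs]
    print("slot c",(a+b)/2,"yaw",np.arctan2(*(a-b)[1::-1]),"len",np.linalg.norm(a-b));print("ribs c",(c+e)/2,"yaw",np.arctan2(*(c-e)[1::-1]),np.linalg.norm(c-e))
go(get_image("top"),4,250,180,((320,262),(390,322)),((368,220),(341,386)))
go(get_image("side"),3,200,130,((335,235),(302,298)),((399,296),(237,312)))
```

```text
slot c [0.5915 0.0181 0.133 ] yaw 0.9164366069961644 len 0.04692006808915841
ribs c [0.5927 0.0174 0.096 ] yaw -0.1001368600808902 0.0896513455030192
slot c [0.5927 0.016  0.133 ] yaw 0.9682442802837461 len 0.04622958382688466
ribs c [0.5928 0.019  0.096 ] yaw -0.09857834806454951 0.09021065871338058
```

```bash
python3 -m jog '[{"travel":[0.05,-0.1,-0.006],"turn":[0,0,-0.0098],"gripper":0.1},{"travel":[0.05,-0.1,-0.006],"turn":[0,0,-0.0098],"gripper":0.1},{"travel":[0.05,-0.1,-0.006],"turn":[0,0,-0.0098],"gripper":0.1},{"travel":[0.05,-0.1,-0.006],"turn":[0,0,-0.0098],"gripper":0.1},{"travel":[0.05,-0.1,-0.006],"turn":[0,0,-0.0098],"gripper":0.1},{"travel":[0.05,-0.1,-0.006],"turn":[0,0,-0.0098],"gripper":0.1},{"travel":[0.05,-0.1,-0.006],"turn":[0,0,-0.0098],"gripper":0.1},{"travel":[0.05,-0.1,-0.006],"turn":[0,0,-0.0098],"gripper":0.1},{"travel":[0.05,-0.1,-0.006],"turn":[0,0,-0.0098],"gripper":0.1},{"travel":[0,0,0],"turn":[0,0,0],"gripper":0.1}]'
python3 -c "from h import *;st()"
```

```text
clock: 6.55
tool_pos: [0.5929, 0.0102, 0.2157]
tool_rot: [2.81, 1.401, -0.002]
wrist_force: [0.2, 0.2, 0.5]
width: 0.448
grasp_force: 0.0
t 6.55 tcp [0.5929 0.0102 0.2157] ytool yaw -0.6458984796900654 z [-0.0002 -0.0024 -1.    ] F [0.2148 0.2193 0.5011] w 0.44806777942387505 g 0.0 q [-0.1815  0.2411  1.5831 -0.0025  1.3171  0.465 ]
```

```bash
python3 -m jog '[{"travel":[0,0.026,0],"turn":[0,0,0],"gripper":0.1},{"travel":[0,0,-0.07],"turn":[0,0,0],"gripper":0.1},{"travel":[0,0,-0.08],"turn":[0,0,0],"gripper":0.1},{"travel":[0,0,-0.08],"turn":[0,0,0],"gripper":0.1},{"travel":[0,0,-0.08],"turn":[0,0,0],"gripper":0.1},{"travel":[0,0,-0.055],"turn":[0,0,0],"gripper":0.1},{"travel":[0,0,0],"turn":[0,0,0],"gripper":0.1},{"travel":[0,0,0],"turn":[0,0,0],"gripper":0.1}]'
python3 -m jog '[{"travel":[0,0,0],"turn":[0,0,0],"gripper":1},{"travel":[0,0,0],"turn":[0,0,0],"gripper":1},{"travel":[0,0,0],"turn":[0,0,0],"gripper":1},{"travel":[0,0,0],"turn":[0,0,0],"gripper":1},{"travel":[0,0,0],"turn":[0,0,0],"gripper":1},{"travel":[0,0,0],"turn":[0,0,0],"gripper":1}]' 40
python3 -c "from h import *;st();print(env.get_obs()['moment'])"
```

```text
clock: 7.22
tool_pos: [0.5905, 0.0262, 0.1062]
tool_rot: [-2.802, -1.416, 0.003]
wrist_force: [0.4, 0.7, -0.0]
width: 0.451
grasp_force: 0.0
clock: 7.72
tool_pos: [0.5964, 0.0227, 0.1086]
tool_rot: [2.798, 1.411, 0.012]
wrist_force: [13.3, -8.4, -8.2]
width: 0.134
grasp_force: 40.0
t 7.7167 tcp [0.5964 0.0227 0.1086] ytool yaw -0.6363907384993559 z [ 0.0103 -0.004  -0.9999] F [13.2972 -8.4142 -8.1826] w 0.1342518800909234 g 39.99592141248286 q [-0.1594  0.3662  1.6585 -0.0025  1.1061  0.4781]
[-1.1672 -1.8198  0.1017]
```

```bash
python3 -m jog '[{"travel":[0,0,0],"turn":[0,0,0],"gripper":0.3},{"travel":[0,0,0],"turn":[0,0,0],"gripper":0.3},{"travel":[0.006,-0.027,0],"turn":[0,0,0],"gripper":0.3},{"travel":[0,0,0],"turn":[0,0,0],"gripper":0.3},{"travel":[0,0,0],"turn":[0,0,0],"gripper":0.3}]'
python3 -m jog '[{"travel":[0,0,0],"turn":[0,0,0],"gripper":1},{"travel":[0,0,0],"turn":[0,0,0],"gripper":1},{"travel":[0,0,0],"turn":[0,0,0],"gripper":1},{"travel":[0,0,0],"turn":[0,0,0],"gripper":1},{"travel":[0,0,0],"turn":[0,0,0],"gripper":1}]' 40
python3 -c "from h import *;st();print(env.get_obs()['moment'])"
```

```text
clock: 8.13
tool_pos: [0.5938, 0.0167, 0.1069]
tool_rot: [-2.805, -1.415, -0.0]
wrist_force: [-0.0, -0.1, 0.7]
width: 0.345
grasp_force: 0.0
clock: 8.55
tool_pos: [0.5936, 0.0176, 0.1067]
tool_rot: [-2.804, -1.416, 0.0]
wrist_force: [-0.7, 1.0, 0.8]
width: 0.129
grasp_force: 40.0
t 8.55 tcp [0.5936 0.0176 0.1067] ytool yaw -0.6356189368560843 z [-0.0004  0.0005 -1.    ] F [-0.6753  0.9535  0.7858] w 0.12885802583898456 g 39.999949000775814 q [-0.1703  0.3696  1.6585  0.0004  1.114   0.4651]
[0.1916 0.2188 0.0301]
```

```bash
python3 -m jog '[{"travel":[0,0,0],"turn":[0,0,-0.0165],"gripper":1},{"travel":[0,0,0],"turn":[0,0,-0.0165],"gripper":1},{"travel":[0,0,0],"turn":[0,0,-0.0165],"gripper":1},{"travel":[0,0,0],"turn":[0,0,-0.0165],"gripper":1},{"travel":[0,0,0],"turn":[0,0,-0.0165],"gripper":1},{"travel":[0,0,0],"turn":[0,0,-0.0165],"gripper":1},{"travel":[0,0,0],"turn":[0,0,-0.0165],"gripper":1},{"travel":[0,0,0],"turn":[0,0,-0.0165],"gripper":1},{"travel":[0,0,0],"turn":[0,0,-0.0165],"gripper":1},{"travel":[0,0,0],"turn":[0,0,-0.0165],"gripper":1}]'
python3 -m jog '[{"travel":[0,0,0],"turn":[0,0,0],"gripper":1},{"travel":[0,0,0],"turn":[0,0,0],"gripper":1},{"travel":[0,0,0],"turn":[0,0,0],"gripper":1},{"travel":[0,0,0],"turn":[0,0,0],"gripper":1}]'
python3 - <<'E'
from h import *
st();d=get_image("side");cv2.imwrite("pics/c3.png",cv2.resize(d["color"][130:330,200:400],(600,600),interpolation=cv2.INTER_CUBIC))
E
```

```text
clock: 9.38
tool_pos: [0.5934, 0.0184, 0.1067]
tool_rot: [-3.135, 0.167, 0.002]
wrist_force: [-1.7, 4.0, 1.2]
width: 0.137
grasp_force: 40.0
clock: 9.72
tool_pos: [0.5934, 0.0184, 0.1066]
tool_rot: [-3.136, 0.159, 0.002]
wrist_force: [-1.3, 5.2, 1.1]
width: 0.134
grasp_force: 40.0
t 9.7167 tcp [0.5934 0.0184 0.1066] ytool yaw -1.672325212621344 z [-0.0009  0.0018 -1.    ] F [-1.3358  5.2454  1.0637] w 0.134201052069128 g 40.000235326588154 q [-0.1696  0.3695  1.6587  0.0018  1.1146  1.5019]
```

View pics/c3.png

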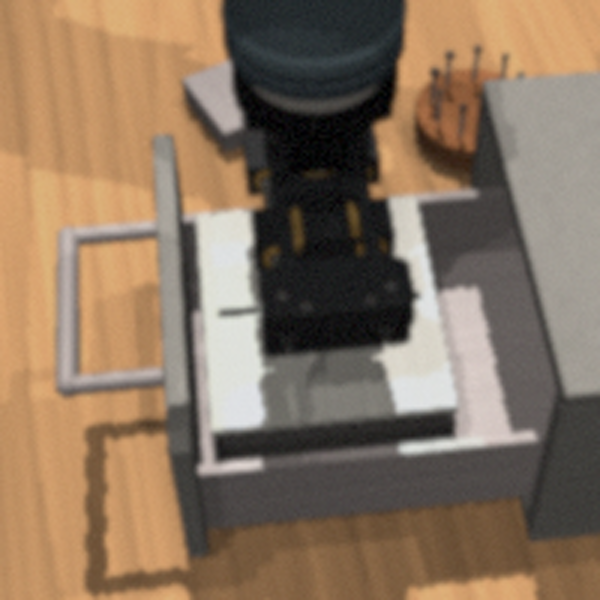

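The side view shows the gripper on the fastener and the front rib at (238,312) with the cover up, but the bar is hidden. I'll back off for one check.

```bash
python3 -m jog '[{"travel":[0,0,0],"turn":[0,0,0],"gripper":0.3},{"travel":[0,0,0],"turn":[0,0,0],"gripper":0.3},{"travel":[0,0,0],"turn":[0,0,0],"gripper":0.3},{"travel":[0,0,0.06],"turn":[0,0,0],"gripper":0.3},{"travel":[0,0,0.1],"turn":[0,0,0],"gripper":0.3},{"travel":[0,0,0.1],"turn":[0,0,0],"gripper":0.3},{"travel":[0,0,0.1],"turn":[0,0,0],"gripper":0.3}]'
python3 -m jog '[{"travel":[0,0.1,0],"turn":[0,0,0],"gripper":0.3},{"travel":[0,0.13,0],"turn":[0,0,0],"gripper":0.3},{"travel":[0,0.13,0],"turn":[0,0,0],"gripper":0.3},{"travel":[0,0.13,0],"turn":[0,0,0],"gripper":0.3},{"travel":[0,0.13,0],"turn":[0,0,0],"gripper":0.3},{"travel":[0,0.13,0],"turn":[0,0,0],"gripper":0.3},{"travel":[0,0.1,0],"turn":[0,0,0],"gripper":0.3},{"travel":[0,0,0],"turn":[0,0,0],"gripper":0.3}]'
python3 - <<'E'
from h import *
st();d=get_image("top");cv2.imwrite("pics/c4.png",cv2.resize(d["color"][180:330,250:450],(800,600),interpolation=cv2.INTER_CUBIC))
E
```

```text
clock: 10.35
tool_pos: [0.5935, 0.0168, 0.2156]
tool_rot: [3.137, -0.16, -0.001]
wrist_force: [-0.2, -0.0, 0.5]
width: 0.35
grasp_force: 0.0
clock: 11.02
tool_pos: [0.5929, 0.2774, 0.2146]
tool_rot: [-3.136, 0.152, -0.0]
wrist_force: [-0.4, -0.6, -0.4]
width: 0.348
grasp_force: 0.0
t 11.0167 tcp [0.5929 0.2774 0.2146] ytool yaw -1.6676624593255804 z [ 0.0004  0.0018 -1.    ] F [-0.4267 -0.5831 -0.4251] w 0.3479680244969368 g 0.0 q [0.2559 0.3737 1.4161 0.0017 1.351  1.9232]
```

View pics/c4.png

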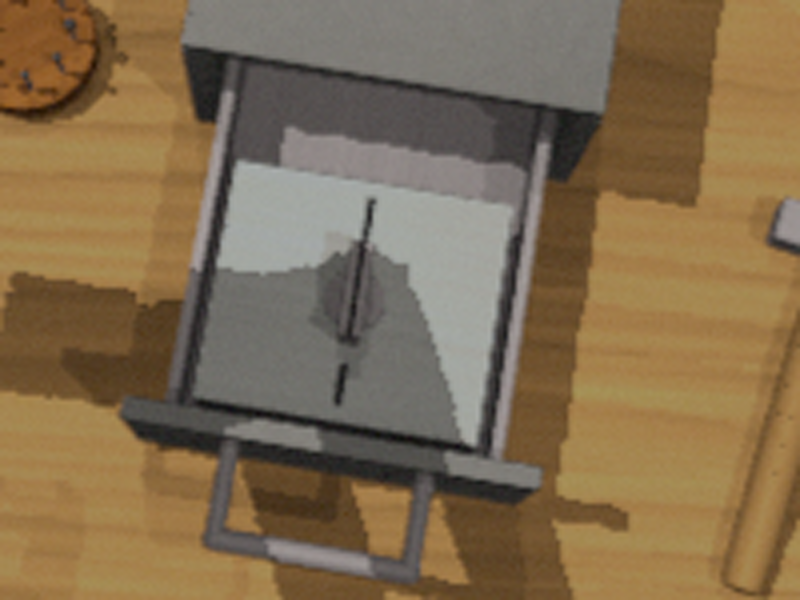

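The slot, running from (364,242) to (350,340), lines up with the ribs to within about 0.02 rad, and the cover is still up. Next I'll go back, grip and press.

```bash
python3 -m jog '[{"travel":[0,-0.1,0],"turn":[0,0,0],"gripper":0.3},{"travel":[0,-0.13,0],"turn":[0,0,0],"gripper":0.3},{"travel":[0,-0.13,0],"turn":[0,0,0],"gripper":0.3},{"travel":[0,-0.13,0],"turn":[0,0,0],"gripper":0.3},{"travel":[0,-0.13,0],"turn":[0,0,0],"gripper":0.3},{"travel":[0,-0.13,0],"turn":[0,0,0],"gripper":0.3},{"travel":[0,-0.117,0],"turn":[0,0,0],"gripper":0.3},{"travel":[0,0,0],"turn":[0,0,0],"gripper":0.3},{"travel":[0,0,0],"turn":[0,0,0],"gripper":0.3}]'
python3 -c "from h import *;st()"
```

```text
clock: 11.82
tool_pos: [0.5936, 0.0088, 0.2147]
tool_rot: [3.137, -0.168, -0.0]
wrist_force: [-0.3, -0.2, 0.8]
width: 0.351
grasp_force: 0.0
t 11.8167 tcp [0.5936 0.0088 0.2147] ytool yaw -1.677843168566481 z [-0.     -0.0003 -1.    ] F [-0.313  -0.1622  0.8455] w 0.3512286214650898 g 0.0 q [-0.1848  0.2432  1.5825 -0.0003  1.3158  1.4932]
```

```bash
python3 -m jog '[{"travel":[0,0.028,0],"turn":[0,0,0],"gripper":0.3},{"travel":[0,0,0],"turn":[0,0,0],"gripper":0.3},{"travel":[0,0,-0.08],"turn":[0,0,0],"gripper":0.3},{"travel":[0,0,-0.08],"turn":[0,0,0],"gripper":0.3},{"travel":[0,0,-0.08],"turn":[0,0,0],"gripper":0.3},{"travel":[0,0,-0.08],"turn":[0,0,0],"gripper":0.3},{"travel":[0,0,-0.04],"turn":[0,0,0],"gripper":0.3},{"travel":[0,0,0],"turn":[0,0,0],"gripper":0.3}]'
python3 -m jog '[{"travel":[0,0,0],"turn":[0,0,0],"gripper":1},{"travel":[0,0,0],"turn":[0,0,0],"gripper":1},{"travel":[0,0,0],"turn":[0,0,0],"gripper":1},{"travel":[0,0,0],"turn":[0,0,0],"gripper":1},{"travel":[0,0,0],"turn":[0,0,0],"gripper":1}]' 55
python3 -c "from h import *;st()"
```

```text
clock: 12.48
tool_pos: [0.5914, 0.0223, 0.1034]
tool_rot: [-3.137, 0.156, 0.01]
wrist_force: [-0.5, 0.5, -0.4]
width: 0.351
grasp_force: 0.0
clock: 12.9
tool_pos: [0.5949, 0.0185, 0.1086]
tool_rot: [3.134, -0.16, 0.004]
wrist_force: [-1.6, -6.0, 0.5]
width: 0.136
grasp_force: 55.0
t 12.9 tcp [0.5949 0.0185 0.1086] ytool yaw -1.6725777452143498 z [ 0.0026 -0.0033 -1.    ] F [-1.6308 -6.05    0.513 ] w 0.13559444692001293 g 54.99973000958562 q [-0.1666  0.3678  1.6565 -0.0031  1.1142  1.5074]
```

```bash
python3 -m jog '[{"travel":[0,0,-0.012],"turn":[0,0,0],"gripper":1},{"travel":[0,0,-0.012],"turn":[0,0,0],"gripper":1},{"travel":[0,0,-0.012],"turn":[0,0,0],"gripper":1},{"travel":[0,0,-0.01],"turn":[0,0,0],"gripper":1},{"travel":[0,0,0],"turn":[0,0,0],"gripper":1},{"travel":[0,0,0],"turn":[0,0,0],"gripper":1},{"travel":[0,0,0],"turn":[0,0,0],"gripper":1},{"travel":[0,0,0],"turn":[0,0,0],"gripper":1}]'
python3 -c "from h import *;st()"
```

```text
clock: 13.57
tool_pos: [0.5982, 0.0182, 0.0984]
tool_rot: [3.134, -0.16, 0.016]
wrist_force: [-0.4, -5.6, 14.1]
width: 0.134
grasp_force: 55.0
t 13.5667 tcp [0.5982 0.0182 0.0984] ytool yaw -1.672761560837847 z [ 0.0102 -0.004  -0.9999] F [-0.3905 -5.6166 14.0578] w 0.13406016577576757 g 55.00402623787522 q [-0.1665  0.3837  1.6585 -0.0025  1.0886  1.5074]
```

```bash
python3 -m jog '[{"travel":[0,0,-0.012],"turn":[0,0,0],"gripper":1},{"travel":[0,0,-0.005],"turn":[0,0,0],"gripper":1},{"travel":[0,0,0],"turn":[0,0,0],"gripper":1},{"travel":[0,0,0],"turn":[0,0,0],"gripper":1},{"travel":[0,0,0],"turn":[0,0,0],"gripper":1},{"travel":[0,0,0],"turn":[0,0,0],"gripper":1},{"travel":[0,0,0],"turn":[0,0,0],"gripper":1},{"travel":[0,0,0],"turn":[0,0,0],"gripper":1}]'
python3 - <<'E'
from h import *
st();d=get_image("side");cv2.imwrite("pics/c5.png",cv2.resize(d["color"][130:330,200:400],(600,600),interpolation=cv2.INTER_CUBIC))
E
```

```text
clock: 14.23
tool_pos: [0.6024, 0.0177, 0.0982]
tool_rot: [3.133, -0.16, 0.031]
wrist_force: [-0.1, -5.0, 33.9]
width: 0.13
grasp_force: 55.0
t 14.2333 tcp [0.6024 0.0177 0.0982] ytool yaw -1.672781211356325 z [ 0.0196 -0.0053 -0.9998] F [-0.1459 -5.0355 33.9024] w 0.12973588478062364 g 55.00976722687483 q [-0.1663  0.3864  1.6554 -0.0022  1.0796  1.5074]
```

View pics/c5.png

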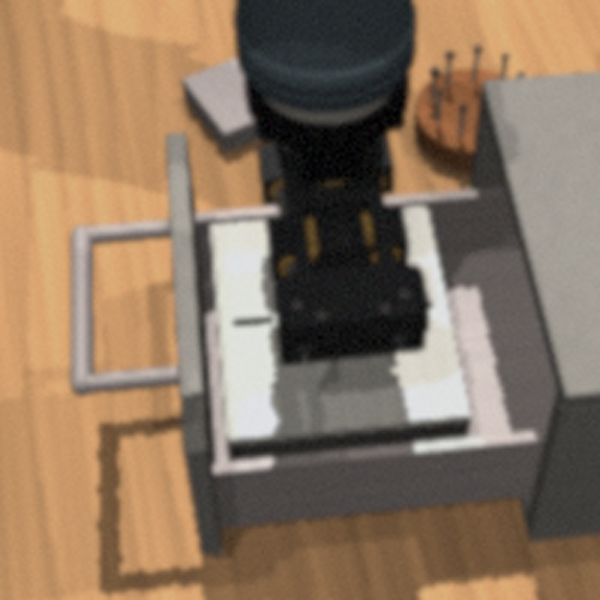

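The cover is down on its frame, with its front edge dropped towards the drawer wall. The drawer crept in about 9 mm but is still open at least 160 mm. The push is a steady 34 N, so I'll hand in.

```bash
python3 -c "from h import *;st();print(env.close_job())"
```

```text
t 14.2833 tcp [0.6024 0.0177 0.0982] ytool yaw -1.6727210205373937 z [ 0.0196 -0.0052 -0.9998] F [-0.6724 -4.184  32.8184] w 0.13532022431067314 g 55.009793657809496 q [-0.1663  0.3864  1.6554 -0.0022  1.0796  1.5074]
the job is handed in; nothing more can be done
None
```

I handed the job in at 14.3 s with the drawer open about 165 mm, the slot about 0.02 rad off the ribs' line when last visible (before the push), and the gripper holding the cover down at about 33 N; block, hammer and burr stand weren't touched, and no verdict came back.

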